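# Hang the flap on the offcut box

### The job

Take the plywood flap that has two steel knuckles on its back out of the slotted rack and hang it on the front of the open offcut box: lower it so that both knuckles drop over the box's two cross pins, and keep hold of it until they are down on the pins. Then let go, leaving the flap hanging upright on both pins; leave the plain panel without knuckles standing in the rack.

Things in the scene. Friction and masses are not known exactly. Their poses are not given: they have to be found in the camera images.
- flap_tab (a point): Mid-height centre of the flap's grip tab (60 wide, 40 high, 15 mm thick). Loose plywood flap, 0.26 kg: board 15 thick (x), 160 wide (y), 115 mm high, tab atop its middle; bottom edge 135 mm below this point. Stands in a 30 mm deep rack slot, left half of bench. z up, x out of its plain front (away from robot), y along width. Two steel knuckles on its back.
- knuckles (a point): Midpoint of the flap's two knuckles, at the underside of their roofs, 31 mm behind (-x) and 30 mm below flap_tab; flap's axes. Each knuckle, centred 55 mm either side (y), is an upside-down steel trough 18 mm wide, 27 deep, open below: inside 18 mm (x) at the roof, flaring to 41 at the mouth. They reach 54 mm behind the board's mid-plane.
- pins (a point): Midpoint of the two pins on the fixed plywood offcut box (190 wide, 170 mm high, right half), at their top, 164 mm up. Pins: level rods, 8 mm diameter, along y, centred 55 mm either side, between ears 44 mm apart, 2 mm higher. x out of the box's open front (away from robot), z up. Front face 40 mm behind the pin axis; 72 mm high foot lip 8 mm ahead of it. Hung: knuckles on pins, axes agree.
- blank_tab (a point): Mid-height centre of the tab of the plain panel in the rack's other slot, 100 mm from the flap's: same outline and axes as the flap, but without knuckles. Stays there. Which slot holds which varies.
There are look-alikes about, which are no part of the job. What is meant by the part that bears flap_tab is not pink, and is the larger of those in its own colour.

How it is judged (in metres and radians):
On the way, in this order (a step that is already met when the one before it is completed fails the run):
1. the flap is held clear of the rack (height (world z) of flap_tab above 0.178 m and contact force between the fingers and flap above 0.5 N), for 0.1 s.
2. still held, the flap is lowered until both knuckles are down on the pins (within 18 mm) (x of knuckles in the frame of pins between -0.016 and 0.016 m and y of knuckles in the frame of pins between -0.018 and 0.018 m and z of knuckles in the frame of pins between -0.006 and 0.018 m and angle between the y axis of knuckles and the y axis of pins, either way round below 0.175 rad and contact force between the fingers and flap above 0.5 N), for 0.1 s.
At the end, for the whole second after the job is handed in: The flap hangs at rest on both pins: the knuckles point within 16 mm front to back and 18 mm sideways of the pins point and less than 8 mm above it, the flap in line with the pins within 10 degrees and upright within 17 degrees; the plain panel has stayed within 30 mm of its place (x of knuckles in the frame of pins between -0.016 and 0.016 m and y of knuckles in the frame of pins between -0.018 and 0.018 m and z of knuckles in the frame of pins between -0.006 and 0.008 m and angle between the y axis of knuckles and the y axis of pins, either way round below 0.175 rad and angle between flap_tab's own z axis and vertical below 0.3 rad and linear speed of flap below 0.03 m/s and distance of blank_tab from where it was at the start of the episode below 0.03 m); the robot touches nothing.
It fails at once if the plain panel is taken out of the rack or knocked over (distance of blank_tab from where it was at the start of the episode above 0.04 m).
It also fails if it takes over 35 s, if anything falls off the work surface, if the arm or the gripper's body presses on something with over 40 N, if the wrist force passes 120 N, or if a joint passes its speed limit or range.

### The arm

A 6-joint arm with a two-finger parallel gripper is mounted at the origin on the work surface. World frame = base frame: x ahead of the robot, y to its left, z up, the work surface at z = 0. Lengths are in mm, angles in degrees, forces in N, time in s.
With the tool pointing down it reaches from about 300 to 850 mm from the base axis. Payload 4.2 kg.
Tool frame: the origin (TCP) lies midway between the tips of the shut fingers; the grasp point (between the pads) lies env.grip_depth behind it (env.grip_depth is the distance from the TCP to the grasp point, in mm); z points along the fingers, y is the direction in which the jaws open and shut (so a half turn about z gives the same grasp; the last joint's range is limited). The gripper opens to 91 mm and grips with 3 to 60 N. Pads are 32 mm wide; open, the fingers measure 118 mm over their backs; the gripper's body (76 mm by 178 mm) begins 60 mm behind the grasp point.
Start: joints at [-76.776, 18.312, 89.639, -0, 72.044, -1.146], TCP at [142.705, -557.026, 213.976] pointing down, gripper open.
Joint ranges: [-177.97, 177.97], [-48.28, 115.42], [12.27, 149.76], [-77.06, 257.06], [2.81, 150.46], [-146.56, 146.56]. Speed limits (degrees/s): [147.25, 147.25, 180, 180, 180, 180].

### API

Orientations are given as [roll, pitch, yaw] about the fixed x, y, z axes, in that order (R = Rz(yaw) Ry(pitch) Rx(roll)).
In Python, from workcell import env, cams, spotter gives the robot as it stands.
- The arm moves only by the tool apply_moves, never from a script. Its argument "plan" is a list of rows, each an object with "jaw": the closure, from 0 (fully open) to 1 (shut); "delta_pos": the shift along the tool's x, y, z in mm, a list of three; "spin": the turn about the tool's z in rad. In form: [{"jaw": jaw, "delta_pos": [dx, dy, dz], "spin": spin}, ...]. A call has exactly 8 rows; each row is the pose to reach, as a shift and turn from the pose measured when the call began, along the tool's axes at that moment; what a row does not reach only later rows make up. A row lasts 1/8 s, in which the tool goes at most 62.5 mm and 10.7 degrees, less where a joint would pass 70% of its speed; a pose out of reach is approached as far as the arm can. A call with a gripper value outside its range is refused whole. The fingers move at their own pace and stop on an object; "squeeze" is the grip in N (left out, the last holds). Time passes only in rows, so rows that repeat a pose let the fingers close, or fill a call up. It gives the time, the measured TCP pose, the force and the opening at its end, in the units of the state.
- env.state(): the state, without advancing time (a new reading comes with each control period).
- cams.grab_frame(name): name is "scene" or "top" or "wrist"; returns the picture (400x640x3 uint8, red, green, blue); there is no depth.
- cams.calibration(name): a dict with "camera_matrix" (3x3 intrinsics, pixels), "k1" (the pictures are not rectified: a ray, as slopes to the right and down, at radius r is drawn at 1 + k1 r^2 times it, then the intrinsics apply), "rvec" (rotation vector, rad) and "tvec" (3), from world to camera coordinates, as OpenCV has them. Camera axes: x right, y down, z forward; pixel columns grow to the right and rows downward; lengths in mm; the calibration is good to about 2 mm. A picture is of the moment at which its call begins: read the wrist's pose just before it. calibration takes no time and is no camera call; for the wrist camera it gives the pose at the moment of the call.
- env.job_done(): hands the job in, once; it reports no verdict.
Trained networks look in the newest picture that a camera, given by its name, has taken for a name from the list of things; names that differ only in an ending like _2 or _b are one class to them, and where a whole thing is asked for, a point or a joint stands for the part that bears it (a point fixed in the world has none). Each returns a list of dicts, best first, with "confidence" (0 to 1); they miss things now and then, are a little off and sometimes report something else, mostly with a low value. They report only what shows in the picture. A call takes as long as a camera call. They do not tell look-alikes from the thing itself.
- spotter.masks_of(camera, target): "region" (400x640 bool, what is visible of it) and "extent" ([left, top, right, bottom] in pixels, round what is visible of it).
The state is a dict: "time_s": time; "qpos": joint angles; "qvel": joint speeds; "effort": joint torques, N m; "ee_pos": TCP position; "ee_rot": TCP orientation; "force": force on the tool from outside, world axes, zero at the start; "torque": the same for the moment, N m; "gripper_width": finger opening in mm.
Only numpy, scipy, OpenCV 4.12 (cv2) and the standard library are available. Lean on these libraries where they do the work, as an engineer would, in place of code of your own. Each camera call takes 0.05 s, during which the arm holds its last target.

## Working session

There is one attempt and no reset: what is moved stays moved. The work goes in short steps, Python scripts to look and compute and a tool call to move; the robot and the scene stay as the last step left them, time stands still between calls to the robot, and variables do not carry over. Pictures are saved under pics/ and viewed, and the job is handed in when it is done.

Besides the shell and the picture viewer there is one more tool, called after "Call:" as name(argument=value, ...) on one line, values as JSON. apply_moves: Moves the arm, as the interface text tells. Its arguments: {"type":"object","properties":{"plan":{"type":"array"},"squeeze":{"type":"number"}},"required":["plan"]}

```bash
mkdir -p pics; ls; cat > h.py <<'E'
import numpy as np, cv2
from workcell import env, cams, spotter
def save(n,im): cv2.imwrite('pics/'+n,im[:,:,::-1])
def cal(n):
    c=cams.calibration(n); return np.array(c['camera_matrix'],float),float(c['k1']),cv2.Rodrigues(np.array(c['rvec'],float))[0],np.array(c['tvec'],float).ravel()
def ray(c,px):
    K,k1,R,t=c; D=np.array([k1,0,0,0,0.])
    u=cv2.undistortPointsIter(np.array([[px]],float),K,D,None,None,(3,100,1e-10)).ravel()
    return -R.T@t, (lambda d:d/np.linalg.norm(d))(R.T@np.array([u[0],u[1],1.]))
def proj(c,P):
    K,k1,R,t=c
    return cv2.projectPoints(np.atleast_2d(np.array(P,float)),R,t,K,np.array([k1,0,0,0,0.]))[0].reshape(-1,2)
def atz(c,px,z):
    o,d=ray(c,px); return o+d*(z-o[2])/d[2]
def tri(rs):
    A=np.zeros((3,3));b=np.zeros(3)
    for o,d in rs:
        M=np.eye(3)-np.outer(d,d);A+=M;b+=M@o
    p=np.linalg.solve(A,b); return p,[np.linalg.norm(np.cross(d,p-o)) for o,d in rs]
E
python3 - <<'E'
from h import *
print(env.state(),env.grip_depth)
for n in['scene','top','wrist']:
    im=cams.grab_frame(n);save(n+'0.png',im)
    c=cal(n);print(n,c[0].round(1).tolist(),c[1],'pos',(-c[2].T@c[3]).round(),'fwd',c[2][2].round(2))
    if n!='wrist':
        for t in['flap_tab','knuckles','pins','blank_tab']:
            for r in spotter.masks_of(n,t): print(n,t,round(r['confidence'],2),r['extent'],int(r['region'].sum()))
E
```

```text
pics
{'time_s': 0.0, 'qpos': array([-7.67769492e+01,  1.83530406e+01,  8.97060892e+01, -6.86874324e-04,
        7.20436474e+01, -1.14588444e+00]), 'qvel': array([ 0.00741234,  0.00932528,  0.04925959, -0.09424388, -0.04210859,
       -0.10542093]), 'effort': array([-1.53128422e-03, -4.12472391e+01, -2.31979913e+01,  7.24928523e-02,
        4.58385469e-02, -1.66860214e-04]), 'ee_pos': array([ 142.57744883, -556.52576569,  213.10839856]), 'ee_rot': array([-1.79897230e+02, -1.40244369e-03,  1.43691464e+01]), 'force': array([ 0.01040132, -0.23794823, -0.13854624]), 'torque': array([ 0.03356082, -0.03271004,  0.01650412]), 'gripper_width': 91.37666558725164} 18.8
scene [[406.9, 0.0, 322.4], [0.0, 406.9, 197.6], [0.0, 0.0, 1.0]] -0.0026216517440017257 pos [ 998. -205. 1159.] fwd [-0.44  0.29 -0.85]
scene flap_tab 0.86 [351.3, 191.7, 406.0, 231.0] 1221
scene flap_tab 0.79 [338.9, 122.2, 362.5, 170.4] 569
scene flap_tab 0.71 [438.7, 182.6, 477.0, 202.2] 615
scene knuckles 0.91 [352.5, 193.9, 402.7, 232.5] 1143
scene knuckles 0.83 [336.0, 118.7, 366.1, 173.6] 613
scene knuckles 0.75 [439.8, 182.1, 476.7, 200.6] 611
scene pins 0.68 [187.4, 215.3, 281.0, 313.8] 5990
scene blank_tab 0.84 [339.1, 173.4, 391.8, 208.2] 1056
top [[478.5, 0.0, 312.4], [0.0, 478.5, 207.2], [0.0, 0.0, 1.0]] -0.036077253987898454 pos [ 318.  159. 1524.] fwd [ 0.13 -0.   -0.99]
top flap_tab 0.97 [251.5, 163.9, 303.2, 196.7] 736
top flap_tab 0.62 [210.1, 252.5, 265.8, 296.8] 677
top flap_tab 0.55 [170.7, 139.6, 206.0, 174.5] 242
top knuckles 0.83 [169.9, 139.6, 205.6, 170.0] 272
top knuckles 0.8 [211.7, 251.4, 261.8, 293.9] 643
top knuckles 0.58 [250.3, 165.0, 304.3, 200.2] 738
top blank_tab 0.62 [243.3, 199.7, 294.8, 219.3] 439
wrist [[276.3, 0.0, 319.4], [0.0, 276.3, 203.0], [0.0, 0.0, 1.0]] -0.045953933778652055 pos [ 211. -539.  385.] fwd [-0.24 -0.06 -0.97]
```

```bash
python3 - <<'E'
import cv2
s=cv2.imread('pics/scene0.png');t=cv2.imread('pics/top0.png')
cv2.imwrite('pics/sc.png',cv2.resize(s[100:330,150:500],None,fx=2.28,fy=2.28,interpolation=cv2.INTER_CUBIC))
cv2.imwrite('pics/tc.png',cv2.resize(t[110:330,150:480],None,fx=2.4,fy=2.4,interpolation=cv2.INTER_CUBIC))
E
```

```text
(no output)
```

View pics/scene0.png

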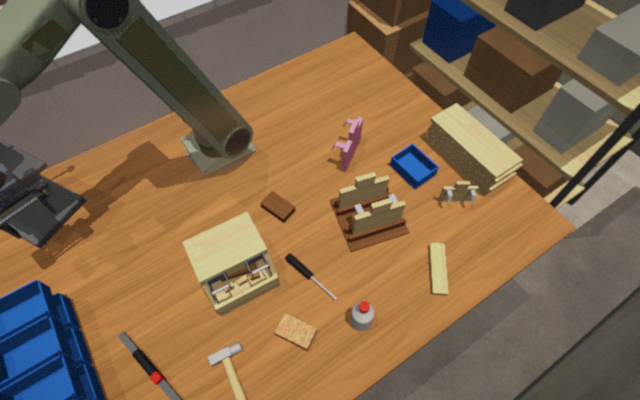

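View pics/top0.png

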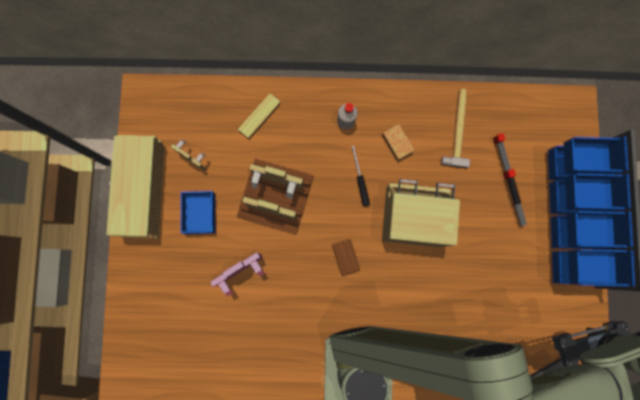

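View pics/sc.png

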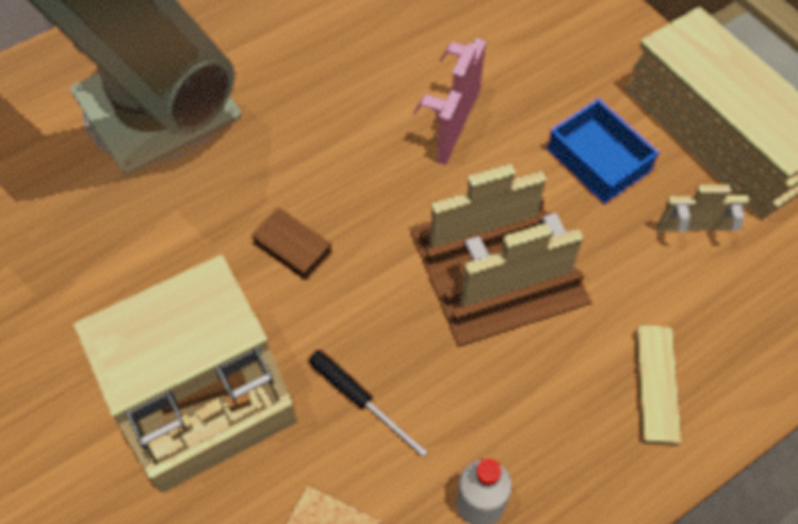

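View pics/tc.png

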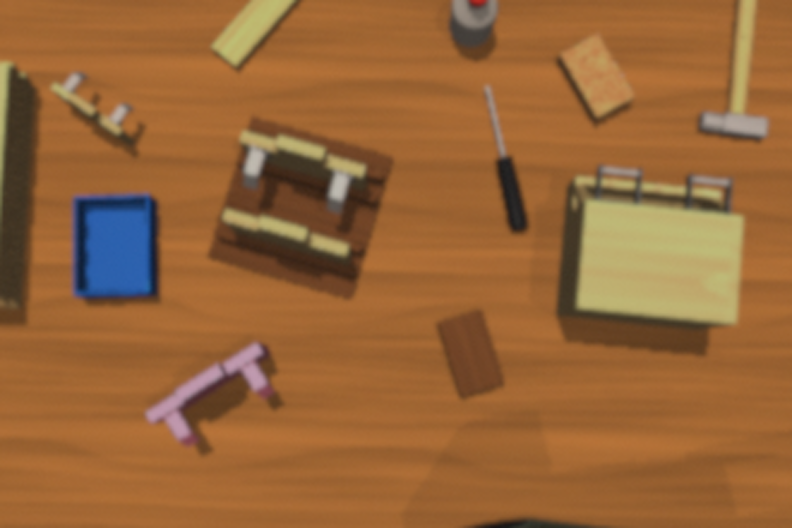

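Look-alikes: the flap in the rack (top (277,178), scene (378,210)), the pink one (top (237,272), scene (350,146)), and a small plywood one (top (190,155), scene (458,192)). The one in the rack fits: it is plywood, the larger of its colour, and its slot has knuckles facing the robot. The plain panel is in the slot nearer the robot.

```bash
python3 - <<'E'
from h import *
cs,ct=cal('scene'),cal('top')
S=lambda x,y:(x/2.28+150,y/2.28+100)
T=lambda x,y:(x/2.4+150,y/2.4+110)
for n,s,t in [('flap tabtop',(528,236),(302,147)),('blank tabtop',(492,173),(283,227)),('pinR(-y)',(250,388),(710,181)),('pinL?',(160,432),(620,170)),('flap end left',(468,266),(258,137)),('flap end right',(563,240),(347,167))]:
    p=tri([ray(cs,S(*s)),ray(ct,T(*t))]);print(n,p[0].round(1),np.round(p[1],1))
s=cv2.imread('pics/scene0.png');t=cv2.imread('pics/top0.png')
f=lambda im,x,y:cv2.resize(im[y-35:y+35,x-50:x+50],None,fx=4,fy=4,interpolation=cv2.INTER_CUBIC)
cv2.imwrite('pics/z.png',np.vstack([np.hstack([f(s,375,205),f(s,235,280)]),np.hstack([f(t,275,190),f(t,425,200)])]))
E
```

```text
flap tabtop [593.3 263.1 160.8] [1.1 1.1]
blank tabtop [494.3 281.6 166.2] [0.6 0.6]
pinR(-y) [ 575.1 -169.8  227.3] [48.6 48.6]
pinL? [ 567.3 -182.3  126.3] [53.5 53.5]
flap end left [586.  260.3 110. ] [66.3 66.3]
flap end right [599.9 245.5 178.2] [51. 51.]
```

View pics/z.png

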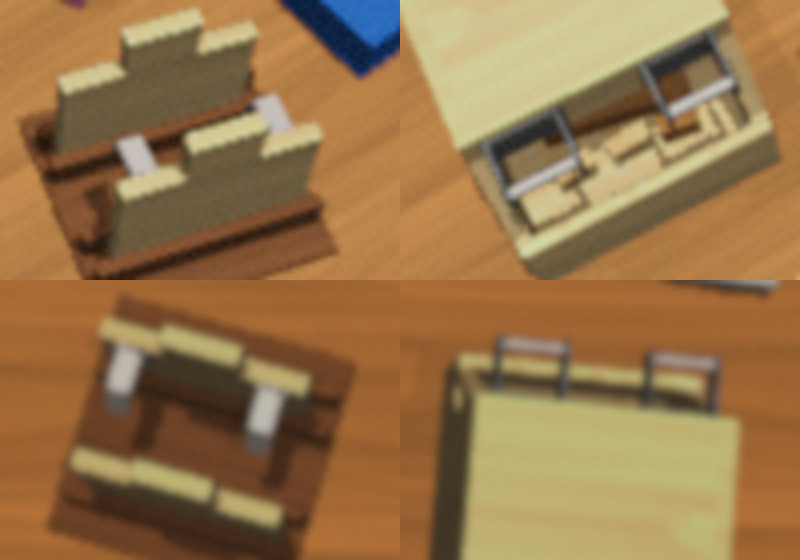

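View pics/wrist0.png

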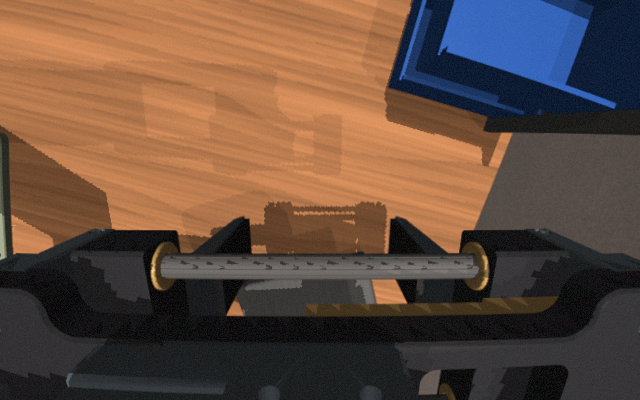

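```bash
python3 - <<'E'
from h import *
cs,ct=cal('scene'),cal('top')
S1=lambda x,y:(x/4+325,y/4+170)
S2=lambda x,y:(x/4+185,y/4+245)
T1=lambda x,y:(x/4+225,y/4+155)
T2=lambda x,y:(x/4+375,y/4+165)
P={}
for n,s,t in [('flap tabtop',S1(226,135),T1(201,65)),('blank tabtop',S1(161,30),T1(172,202)),('pin-y',S2(141,178),T2(283,81)),('pin+y',S2(300,95),T2(133,65)),('flap +y',S1(293,140),T1(130,53)),('flap -y',S1(150,188),T1(278,97)),('bl +y',S1(227,38),T1(101,187)),('bl -y',S1(92,78),T1(248,230))]:
    p=tri([ray(cs,s),ray(ct,t)]);P[n]=p[0];print(n,p[0].round(1),np.round(p[1],1))
for a,b in[('pin+y','pin-y'),('flap +y','flap -y'),('bl +y','bl -y')]:
    d=P[a]-P[b];print(a,np.linalg.norm(d),'yaw',np.degrees(np.arctan2(-d[0],d[1])),((P[a]+P[b])/2).round(1))
E
```

```text
flap tabtop [593.2 264.2 158.4] [0.3 0.3]
blank tabtop [492.9 282.1 155.7] [0.4 0.4]
pin-y [ 564.  -232.2  159.6] [0.1 0.1]
pin+y [ 572.7 -121.7  162.5] [0.4 0.4]
flap +y [608.9 320.6 120. ] [0.4 0.4]
flap -y [579.5 209.9 114.7] [1.1 1.1]
bl +y [507.9 338.7 116.6] [0.4 0.4]
bl -y [478.9 229.5 117.1] [1.5 1.5]
pin+y 110.87259394026258 yaw -4.478828023487496 [ 568.3 -177.   161.1]
flap +y 114.6474133560862 yaw -14.845731001075974 [594.2 265.2 117.3]
bl +y 112.92671407090961 yaw -14.868399579913362 [493.4 284.1 116.9]
```

Call:
apply_moves(plan=[{"jaw":0,"delta_pos":[50,-30,-40],"spin":-0.15},{"jaw":0,"delta_pos":[100,-65,-80],"spin":-0.3},{"jaw":0,"delta_pos":[150,-98,-110],"spin":-0.45},{"jaw":0,"delta_pos":[205,-132,-115],"spin":-0.6},{"jaw":0,"delta_pos":[260,-168,-115],"spin":-0.75},{"jaw":0,"delta_pos":[312,-202,-115],"spin":-0.9},{"jaw":0,"delta_pos":[362,-235,-115],"spin":-1.05},{"jaw":0,"delta_pos":[400,-260,-115],"spin":-1.06}])

```text
time_s: 1.55
ee_pos: [462.2, -209.3, 329.3]
ee_rot: [179.9, 0.0, 75.2]
force: [0.5, -0.2, 0.2]
gripper_width: 91.3
```

```bash
python3 - <<'E'
from h import *
print(env.state()['ee_pos'],env.state()['ee_rot'],env.state()['time_s'])
import pickle
c=cal('wrist');im=cams.grab_frame('wrist');save('w1.png',im);pickle.dump(c,open('w1.pkl','wb'))
a=np.radians(-4.5);ux=np.array([np.cos(a),np.sin(a),0]);uy=np.array([-np.sin(a),np.cos(a),0]);m=np.array([568.3,-177,164])
print(proj(c,[m-55*uy,m,m+55*uy]))
E
```

```text
[ 462.15114946 -209.31485069  329.25998522] [1.79943917e+02 2.68856703e-02 7.51677380e+01] 1.55
[[402.87061788 187.48303899]
 [397.94475844 143.10383911]
 [392.41104945  95.38009349]]
```

View pics/w1.png

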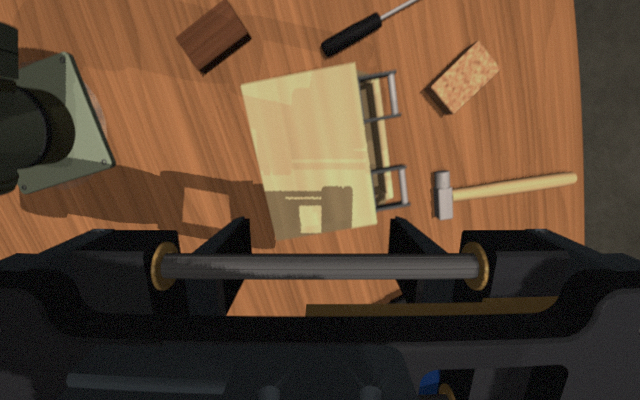

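The wrist picture shows the pins at about (394,95) and (404,186). My estimate predicts (392,95) and (403,187), so they agree within 2 mm. Next I go to the flap.

```bash
python3 - <<'E'
from h import *
import pickle
c=pickle.load(open('w1.pkl','rb'))
a=atz(c,(394,95),164);b=atz(c,(404,186),164);d=a-b
print(a,b,(a+b)/2,np.linalg.norm(d),np.degrees(np.arctan2(-d[0],d[1])))
y=np.radians(75.17);X=np.array([np.cos(y),np.sin(y)]);Y=np.array([np.sin(y),-np.cos(y)])
w=np.array([593.5,264.5])-[462.2,-209.3];print(w@X,w@Y)
E
```

```text
[ 574.48658771 -122.21461332  164.        ] [ 565.6996807 -230.3404593  164.       ] [ 570.0931342  -176.27753631  164.        ] 108.48229488783798 -4.6459638808958355
491.6239785590262 5.6562978876747145
```

Call:
apply_moves(plan=[{"jaw":0,"delta_pos":[60,1,0],"spin":0},{"jaw":0,"delta_pos":[120,2,0],"spin":0},{"jaw":0,"delta_pos":[180,3,0],"spin":0},{"jaw":0,"delta_pos":[240,4,0],"spin":0},{"jaw":0,"delta_pos":[300,5,5],"spin":0},{"jaw":0,"delta_pos":[360,6,10],"spin":0},{"jaw":0,"delta_pos":[410,6,15],"spin":0},{"jaw":0,"delta_pos":[440,6,20],"spin":0}])

```text
time_s: 2.6
ee_pos: [583.3, 223.5, 311.2]
ee_rot: [179.8, -0.4, 75.6]
force: [0.1, -0.6, 0.4]
gripper_width: 91.1
```

```bash
python3 - <<'E'
from h import *
print(env.state()['ee_pos'],env.state()['ee_rot'],env.state()['time_s'])
import pickle
c=cal('wrist');im=cams.grab_frame('wrist');save('w2.png',im);pickle.dump(c,open('w2.pkl','wb'))
a=np.radians(-14.85);uy=np.array([-np.sin(a),np.cos(a),0]);m=np.array([593.3,264.5,159])
print(proj(c,[m-30*uy,m,m+30*uy,m-[0,0,40]+56*uy,m-[0,0,40]-56*uy]))
E
```

```text
[583.29094455 223.4661394  311.23640542] [179.83410991  -0.397516    75.59993233] 2.6
[[318.24298804 183.90494224]
 [318.43280493 158.44622181]
 [318.63166754 131.92074087]
 [318.77070528 110.99154061]
 [318.12305865 197.71285647]]
```

View pics/w2.png

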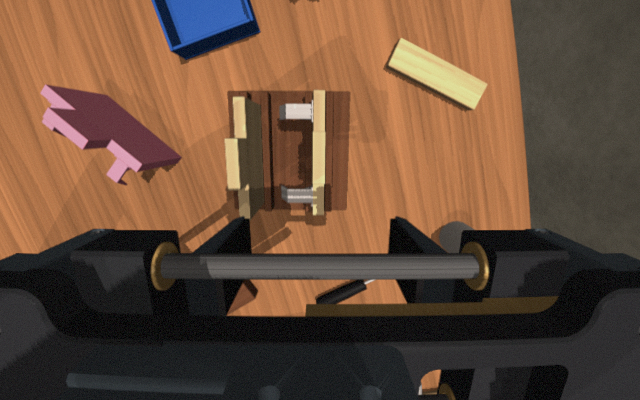

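```bash
python3 - <<'E'
import cv2
s=cv2.imread('pics/w2.png')
cv2.imwrite('pics/w2c.png',cv2.resize(s[80:225,210:370],None,fx=4,fy=4,interpolation=cv2.INTER_CUBIC))
E
```

```text
(no output)
```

View pics/w2c.png

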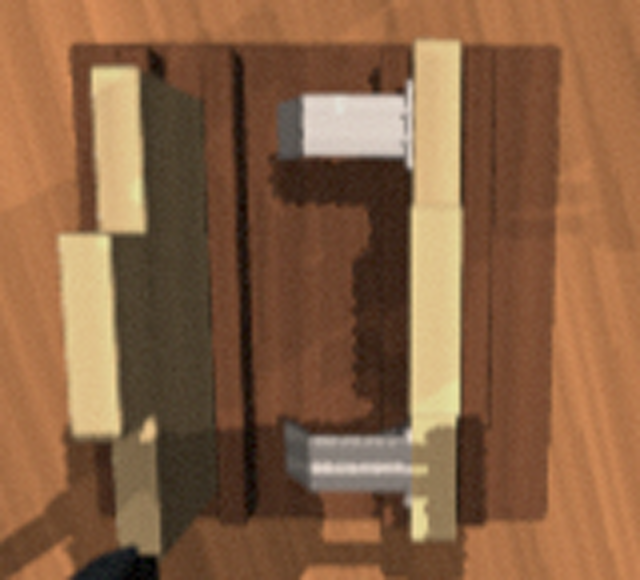

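The enlarged crop confirms it. The board with two steel knuckles on its robot side has its tab top centred at pixel (319,158), against a prediction of (318,158). I lower over the tab.

Call:
apply_moves(plan=[{"jaw":0,"delta_pos":[30,0,20],"spin":0.008},{"jaw":0,"delta_pos":[42,0,50],"spin":0.008},{"jaw":0,"delta_pos":[43,0,90],"spin":0.008},{"jaw":0,"delta_pos":[43,0,125],"spin":0.008},{"jaw":0,"delta_pos":[43,0,155],"spin":0.008},{"jaw":0,"delta_pos":[43,0,175],"spin":0.008},{"jaw":0,"delta_pos":[43,0,187],"spin":0.008},{"jaw":0,"delta_pos":[43,0,188],"spin":0.008}])

```text
time_s: 3.65
ee_pos: [594.8, 269.2, 121.9]
ee_rot: [180.0, -0.5, 75.2]
force: [-0.3, -1.0, 0.2]
gripper_width: 91.2
```

Call:
apply_moves(plan=[{"jaw":0,"delta_pos":[-4,0,0],"spin":0},{"jaw":0.4,"delta_pos":[-4,0,0],"spin":0},{"jaw":1,"delta_pos":[-4,0,0],"spin":0},{"jaw":1,"delta_pos":[-4,0,0],"spin":0},{"jaw":1,"delta_pos":[-4,0,0],"spin":0},{"jaw":1,"delta_pos":[-4,0,0],"spin":0},{"jaw":1,"delta_pos":[-4,0,0],"spin":0},{"jaw":1,"delta_pos":[-4,0,0],"spin":0}], squeeze=35)

```text
time_s: 4.65
ee_pos: [593.7, 265.4, 121.8]
ee_rot: [180.0, -0.5, 75.2]
force: [-0.2, -0.4, 0.3]
gripper_width: 24.2
```

Call:
apply_moves(plan=[{"jaw":1,"delta_pos":[0,0,0],"spin":0},{"jaw":1,"delta_pos":[0,0,0],"spin":0},{"jaw":1,"delta_pos":[0,0,0],"spin":0},{"jaw":1,"delta_pos":[0,0,-8],"spin":0},{"jaw":1,"delta_pos":[0,0,-22],"spin":0},{"jaw":1,"delta_pos":[0,0,-45],"spin":0},{"jaw":1,"delta_pos":[0,0,-80],"spin":0},{"jaw":1,"delta_pos":[0,0,-110],"spin":0}], squeeze=35)

```text
time_s: 5.65
ee_pos: [593.6, 264.5, 234.0]
ee_rot: [179.9, -0.5, 75.2]
force: [-0.5, 0.6, -2.8]
gripper_width: 14.9
```

```bash
python3 - <<'E'
from h import *
s=env.state();print(s['ee_pos'],s['ee_rot'],s['time_s'])
c=cal('wrist');im=cams.grab_frame('wrist');save('w3.png',im)
cs=cams.grab_frame('scene');save('s3.png',cs)
E
python3 -c "
import cv2
s=cv2.imread('pics/s3.png');w=cv2.imread('pics/w3.png')
cv2.imwrite('pics/s3c.png',cv2.resize(s[90:290,270:510],None,fx=3,fy=3))"
```

```text
[593.64168573 264.51746173 234.03343008] [179.91016594  -0.53710451  75.22468407] 5.65
```

View pics/w3.png

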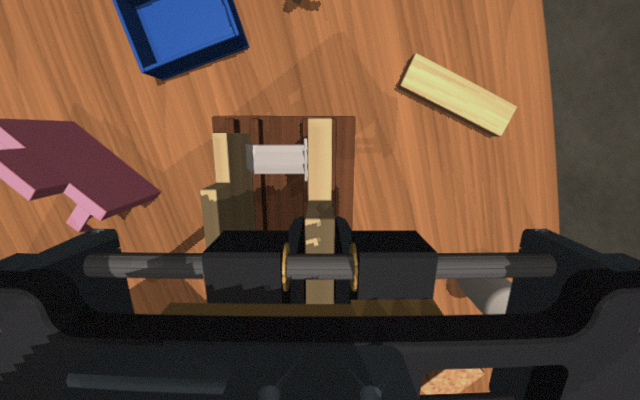

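View pics/s3c.png

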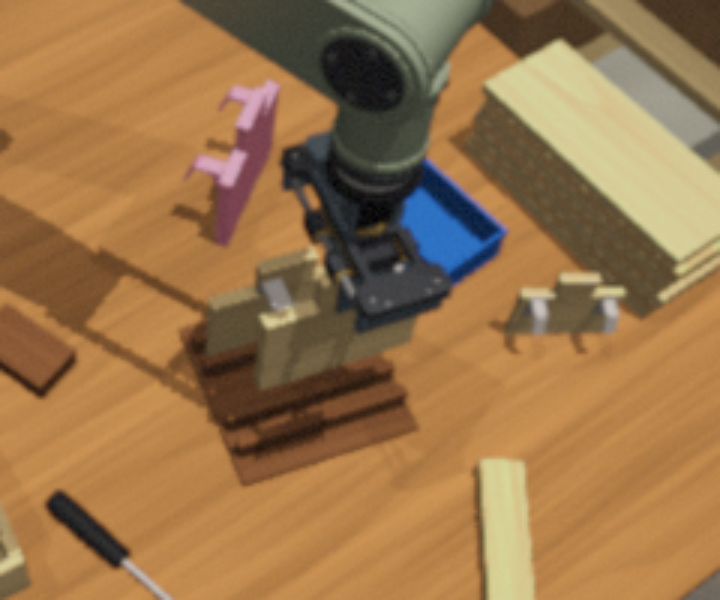

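Call:
apply_moves(plan=[{"jaw":1,"delta_pos":[-30,8,-10],"spin":-0.01},{"jaw":1,"delta_pos":[-75,21,-20],"spin":-0.03},{"jaw":1,"delta_pos":[-130,36,-25],"spin":-0.055},{"jaw":1,"delta_pos":[-185,52,-25],"spin":-0.08},{"jaw":1,"delta_pos":[-240,67,-25],"spin":-0.105},{"jaw":1,"delta_pos":[-295,83,-25],"spin":-0.13},{"jaw":1,"delta_pos":[-340,95,-25],"spin":-0.15},{"jaw":1,"delta_pos":[-370,104,-25],"spin":-0.16}])

```text
time_s: 6.75
ee_pos: [600.5, -121.5, 256.0]
ee_rot: [179.6, -0.7, 84.3]
force: [-0.2, -0.3, -2.9]
gripper_width: 14.9
```

Call:
apply_moves(plan=[{"jaw":1,"delta_pos":[-25,3,0],"spin":-0.01},{"jaw":1,"delta_pos":[-45,5,0],"spin":-0.02},{"jaw":1,"delta_pos":[-57,6,0],"spin":-0.02},{"jaw":1,"delta_pos":[-57,6,5],"spin":-0.02},{"jaw":1,"delta_pos":[-57,6,10],"spin":-0.02},{"jaw":1,"delta_pos":[-57,6,10],"spin":-0.02},{"jaw":1,"delta_pos":[-57,6,10],"spin":-0.02},{"jaw":1,"delta_pos":[-57,6,10],"spin":-0.02}])

```text
time_s: 7.75
ee_pos: [601.1, -178.4, 245.6]
ee_rot: [179.5, -0.7, 85.5]
force: [-0.9, 0.1, -3.3]
gripper_width: 14.9
```

```bash
python3 - <<'E'
from h import *
s=env.state();print(s['ee_pos'],s['ee_rot'],s['time_s'])
cw=cal('wrist');im=cams.grab_frame('wrist');save('w4.png',im)
sc=cams.grab_frame('scene');save('s4.png',sc);tp=cams.grab_frame('top');save('t4.png',tp)
f=lambda im,x,y:cv2.resize(im[y-50:y+50,x-65:x+65],None,fx=3,fy=3,interpolation=cv2.INTER_CUBIC)
save('z4.png',np.hstack([f(sc,235,270),f(tp,430,190)]))
# predicted
p=np.array(s['ee_pos']);y=np.radians(s['ee_rot'][2]-90);ux=np.array([np.cos(y),np.sin(y),0]);uy=np.array([-np.sin(y),np.cos(y),0])
tab=p+[0,0,17.7];kn=tab-31*ux-[0,0,30]
pin=np.array([569.5,-176.5,164]);a=np.radians(-4.6);px=np.array([np.cos(a),np.sin(a),0]);py=np.array([-np.sin(a),np.cos(a),0])
d=kn-pin;print('kn in pins',d@px,d@py,d[2],'yaw err',np.degrees(y-a))
for n,c in[('scene',cal('scene')),('top',cal('top')),('w',cw)]:
    print(n,'pins',proj(c,[pin-55*py,pin+55*py]).round(1).tolist(),'knroof',proj(c,[kn-55*uy,kn+55*uy]).round(1).tolist(),'shoulder ends',proj(c,[tab-[0,0,20]+80*uy,tab-[0,0,20]-80*uy]).round(1).tolist())
E
```

```text
[ 601.08509966 -178.3803144   245.61892789] [179.51008339  -0.71268254  85.48588505] 7.75
kn in pins 0.6341942339119796 0.6123650677573652 69.31892788677266 yaw err 0.08588505313186663
scene pins [[220.4, 289.1], [260.0, 268.9]] knroof [[214.4, 279.5], [256.5, 258.3]] shoulder ends [[270.7, 262.3], [208.2, 294.2]]
top pins [[445.9, 184.6], [408.2, 180.7]] knroof [[452.8, 180.0], [413.2, 175.9]] shoulder ends [[405.7, 163.2], [463.6, 169.2]]
w pins [[286.6, 263.8], [283.4, 152.0]] knroof [[278.0, 304.1], [271.9, 157.1]] shoulder ends [[319.0, 116.7], [319.0, 340.9]]
```

View pics/z4.png

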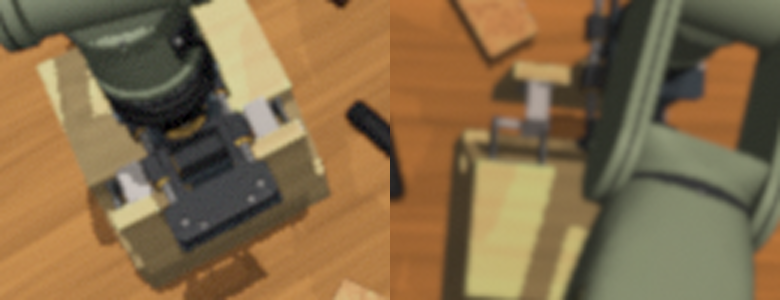

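View pics/w4.png

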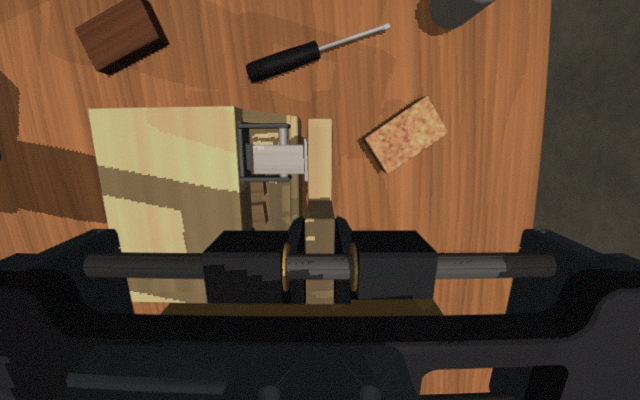

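The shoulder end is seen at (320,119), predicted (319,117). The pin bar is at (284,152) as predicted, so the alignment holds. I lower now, watching the force.

Call:
apply_moves(plan=[{"jaw":1,"delta_pos":[0,0,12],"spin":0},{"jaw":1,"delta_pos":[0,0,24],"spin":0},{"jaw":1,"delta_pos":[0,0,36],"spin":0},{"jaw":1,"delta_pos":[0,0,46],"spin":0},{"jaw":1,"delta_pos":[0,0,54],"spin":0},{"jaw":1,"delta_pos":[0,0,60],"spin":0},{"jaw":1,"delta_pos":[0,0,62],"spin":0},{"jaw":1,"delta_pos":[0,0,62],"spin":0}])

```text
time_s: 8.9
ee_pos: [601.7, -177.9, 183.6]
ee_rot: [179.5, -0.7, 85.5]
force: [-1.1, 0.1, -2.6]
gripper_width: 14.6
```

Call:
apply_moves(plan=[{"jaw":1,"delta_pos":[0,-1,2],"spin":0},{"jaw":1,"delta_pos":[0,-1,4],"spin":0},{"jaw":1,"delta_pos":[0,-1,5],"spin":0},{"jaw":1,"delta_pos":[0,-1,6],"spin":0},{"jaw":1,"delta_pos":[0,-1,7],"spin":0},{"jaw":1,"delta_pos":[0,-1,8],"spin":0},{"jaw":1,"delta_pos":[0,-1,8],"spin":0},{"jaw":1,"delta_pos":[0,-1,8],"spin":0}])

```text
time_s: 9.9
ee_pos: [600.8, -177.8, 175.7]
ee_rot: [179.5, -0.7, 85.5]
force: [0.2, 0.2, -2.4]
gripper_width: 15.4
```

Call:
apply_moves(plan=[{"jaw":1,"delta_pos":[0,0,0.5],"spin":0},{"jaw":1,"delta_pos":[0,0,1],"spin":0},{"jaw":1,"delta_pos":[0,0,1.5],"spin":0},{"jaw":1,"delta_pos":[0,0,2],"spin":0},{"jaw":1,"delta_pos":[0,0,2.5],"spin":0},{"jaw":1,"delta_pos":[0,0,3],"spin":0},{"jaw":1,"delta_pos":[0,0,3],"spin":0},{"jaw":1,"delta_pos":[0,0,3],"spin":0}])

```text
time_s: 10.9
ee_pos: [600.9, -177.7, 173.1]
ee_rot: [179.5, -0.7, 85.5]
force: [-0.4, 2.1, 1.0]
gripper_width: 15.0
```

```bash
python3 - <<'E'
from h import *
s=env.state();print(s['ee_pos'],s['force'],s['torque'],s['time_s'])
cw=cal('wrist');im=cams.grab_frame('wrist');sc=cams.grab_frame('scene')
f=lambda im,x,y:cv2.resize(im[y-50:y+50,x-65:x+65],None,fx=3,fy=3,interpolation=cv2.INTER_CUBIC)
save('z5.png',np.hstack([f(sc,235,280),f(im,290,150)]))
E
```

```text
[ 600.87140469 -177.73192828  173.08479515] [-0.39250251  2.12343024  0.99550408] [-0.17926552  0.1877908  -0.15297692] 10.9
```

View pics/z5.png

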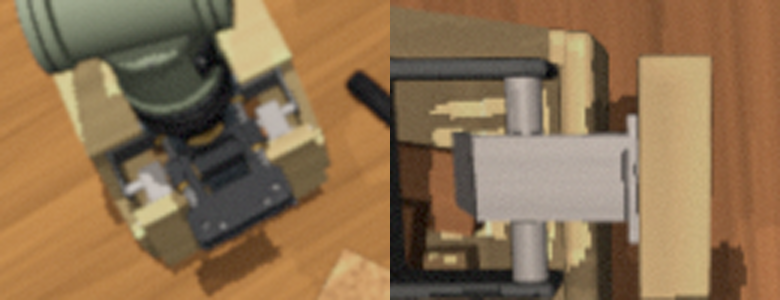

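Call:
apply_moves(plan=[{"jaw":1,"delta_pos":[0,0,0.5],"spin":0},{"jaw":1,"delta_pos":[0,0,1],"spin":0},{"jaw":1,"delta_pos":[0,0,1],"spin":0},{"jaw":1,"delta_pos":[0,0,1],"spin":0},{"jaw":0.8,"delta_pos":[0,0,1],"spin":0},{"jaw":0.7,"delta_pos":[0,0,1],"spin":0},{"jaw":0.6,"delta_pos":[0,0,1],"spin":0},{"jaw":0.5,"delta_pos":[0,0,1],"spin":0}])

```text
time_s: 12.0
ee_pos: [600.7, -177.8, 171.9]
ee_rot: [179.5, -0.7, 85.5]
force: [-0.3, -0.4, 0.4]
gripper_width: 43.3
```

```bash
python3 - <<'E'
from h import *
s=env.state();print(s['ee_pos'],s['force'],s['gripper_width'],s['time_s'])
im=cams.grab_frame('wrist');save('w6.png',im)
E
```

```text
[ 600.6998599 -177.7654041  171.9210395] [-0.25175553 -0.42093074  0.3716199 ] 43.3462955919245 12.0
```

View pics/w6.png

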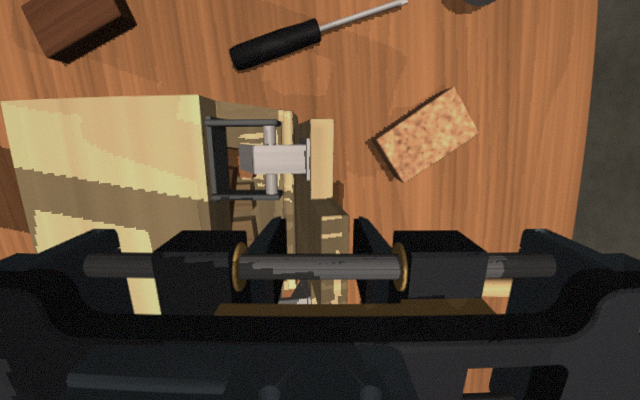

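Call:
apply_moves(plan=[{"jaw":0.35,"delta_pos":[0,0,0],"spin":0},{"jaw":0.35,"delta_pos":[0,0,0],"spin":0},{"jaw":0.35,"delta_pos":[0,0,-8],"spin":0},{"jaw":0.35,"delta_pos":[0,0,-25],"spin":0},{"jaw":0.35,"delta_pos":[0,0,-50],"spin":0},{"jaw":0.35,"delta_pos":[0,0,-90],"spin":0},{"jaw":0.35,"delta_pos":[0,0,-130],"spin":0},{"jaw":0.35,"delta_pos":[0,0,-150],"spin":0}])

```text
time_s: 13.05
ee_pos: [600.0, -179.7, 326.4]
ee_rot: [179.2, -0.6, 85.5]
force: [0.4, -0.0, -0.8]
gripper_width: 59.3
```

Call:
apply_moves(plan=[{"jaw":0.35,"delta_pos":[-20,-40,-20],"spin":0},{"jaw":0.35,"delta_pos":[-40,-80,-20],"spin":0},{"jaw":0.35,"delta_pos":[-60,-120,-20],"spin":0},{"jaw":0.35,"delta_pos":[-80,-160,-20],"spin":0},{"jaw":0.35,"delta_pos":[-100,-180,-20],"spin":0},{"jaw":0.35,"delta_pos":[-120,-190,-20],"spin":0},{"jaw":0.35,"delta_pos":[-120,-190,-20],"spin":0},{"jaw":0.35,"delta_pos":[-120,-190,-20],"spin":0}])

```text
time_s: 14.05
ee_pos: [401.2, -284.1, 343.1]
ee_rot: [179.1, -0.6, 85.5]
force: [-0.1, -0.4, -0.9]
gripper_width: 59.3
```

```bash
python3 - <<'E'
from h import *
s=env.state();print(s['ee_pos'],s['force'],s['gripper_width'],s['time_s'])
cw=cal('wrist');im=cams.grab_frame('wrist');sc=cams.grab_frame('scene');tp=cams.grab_frame('top')
f=lambda im,x,y:cv2.resize(im[y-35:y+35,x-50:x+50],None,fx=4,fy=4,interpolation=cv2.INTER_CUBIC)
save('z7.png',np.vstack([np.hstack([f(sc,235,280),f(tp,425,190)]),np.hstack([f(sc,375,205),f(tp,275,190)])]))
save('w7.png',im)
pin=np.array([569.5,-176.5,164]);a=np.radians(-4.6);px=np.array([np.cos(a),np.sin(a),0]);py=np.array([-np.sin(a),np.cos(a),0])
for n,c,o in[('scene',cal('scene'),(185,245)),('top',cal('top'),(375,155)),('w',cw,None)]:
    q=proj(c,[pin+31*px+[0,0,50],pin+31*px+[0,0,10]+75*py,pin+31*px+[0,0,10]-75*py,pin-55*py,pin+55*py])
    print(n,q.round(1).tolist(), ((q-o)*4).round().tolist() if o else '')
E
```

```text
[ 401.1628705  -284.12542568  343.0965403 ] [-0.07318824 -0.36003417 -0.86773165] 59.31967345731747 14.05
scene [[241.9, 282.1], [271.7, 273.8], [216.7, 302.2], [220.4, 289.1], [260.0, 268.9]] [[228.0, 149.0], [347.0, 115.0], [127.0, 229.0], [142.0, 176.0], [300.0, 96.0]]
top [[432.2, 168.7], [402.9, 168.8], [454.5, 174.2], [445.9, 184.6], [408.2, 180.7]] [[229.0, 55.0], [111.0, 55.0], [318.0, 77.0], [284.0, 119.0], [133.0, 103.0]]
w [[497.7, 86.8], [483.3, 23.8], [469.3, 155.6], [443.2, 138.8], [451.5, 44.2]]
```

View pics/z7.png

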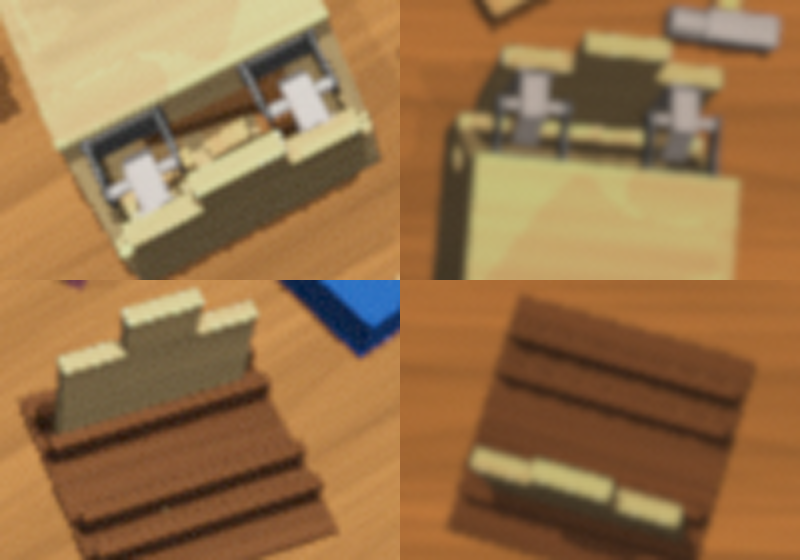

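View pics/w7.png

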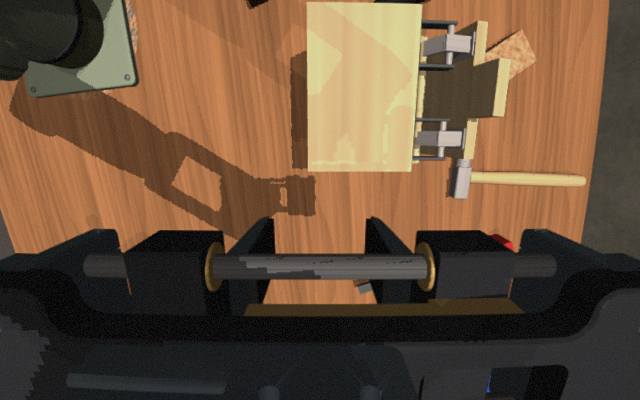

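```bash
python3 - <<'E'
from h import *
cs,ct=cal('scene'),cal('top')
S=lambda x,y:(x/4+185,y/4+245)
T=lambda x,y:(x/4+375,y/4+155)
for s,t in[((237,165),(227,46)),((330,137),(138,60)),((160,228),(293,77))]:
    p=tri([ray(cs,S(*s)),ray(ct,T(*t))]);print(p[0].round(1),np.round(p[1],1))
E
```

```text
[ 608.7 -179.5  205. ] [0.6 0.6]
[ 607.1 -122.6  162.9] [3.5 3.5]
[ 597.9 -238.7  157.3] [1.9 1.9]
```

The flap hangs on both pins. It leans about 9°, resting on the foot lip, which is within the 17° limit and close to what the lip geometry predicts (about 8.4°). The plain panel is at its original pixels and the gripper is clear, so I hand in.

```bash
python3 - <<'E'
from h import *
print(env.job_done())
E
```

```text
the job is handed in; nothing more can be done
None
```

I took the plywood flap with the steel knuckles out of the rack and lowered it, still gripped, until the pins took its weight. The vertical force changed from -2.4 N to +1.0 N. I then opened the gripper, backed it clear and handed the job in at about 14 s of the 35 s; no verdict is reported.

**Checks that agreed:**
- The scene, top and wrist pictures show both knuckles across the pins, between the ears.
- The tab top triangulates to (609, -180, 205), which means a forward lean of about 9° onto the foot lip. The limit is 17°.
- The plain panel is at the same pixels as at the start.

**Checks that disagreed:**
- Contact came about 3–4 mm lower than I had computed.
- The last two-view readings of the shoulder ends did not fit well (2–3.5 mm off). They came out about 10 mm low and 5–6 mm apart in height. I put this down to my pixel picking on the small, tilted edges and did not measure again.

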